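# Find the fuel-gas outlet by its left-hand thread and uncap it

### The arm

A 6-joint arm with a two-finger parallel gripper is mounted at the origin on a cart in front of the work surface, level with it; the furniture and walls round the work are solid. World frame = base frame: x ahead of the robot, y to its left, z up, the work surface at z = 0. Lengths are in mm, angles in degrees, forces in N, time in s.
With the tool pointing down it reaches from about 325 to 925 mm from the base axis. Payload 3.1 kg.
Tool frame: the origin (TCP) lies at the very end of the fingers, on their centre line; the grasp point (between the pads) lies grasp_offset behind it (grasp_offset is the distance from the TCP to the grasp point, in mm); z points along the fingers, y is the line along which they close (so a half turn about z gives the same grasp; the last joint's range is limited). The gripper opens to 85 mm and grips with 20 to 120 N. Pads are 22 mm wide; open, the fingers measure 114 mm over their backs; the gripper's body (76 mm by 85 mm) begins 54 mm behind the grasp point. The pads swing forward as they close: fully open they stand 13 mm farther back than shut.
Start: joints at [-77.991, 12.427, 92.441, -0, 75.132, -6.429], TCP at [197.693, -592.922, 231.3] pointing down, gripper open.
Joint ranges: [-157.48, 157.48], [-44.54, 120.13], [17.64, 146.25], [-64.5, 244.5], [7.68, 150.69], [-147.95, 147.95]. Speed limits (degrees/s): [159.86, 159.86, 180, 180, 180, 180].

### API

Orientations are given as [roll, pitch, yaw] about the fixed x, y, z axes, in that order (R = Rz(yaw) Ry(pitch) Rx(roll)).
In Python, from station import * gives the robot as it stands. Calls block until the motion is done:
- goto(position, orientation): joint-space move of the TCP to a pose.
- move_l(position, attitude=None, speed=150): straight line of the TCP; attitude=None keeps the orientation; speed is the mean speed in mm/s.
- move_j(angles): joint-space move.
- grip(opening, squeeze=None): finger opening in mm; squeeze is the grip in N (None keeps the last); returns when the fingers have stopped.
- wait(seconds).
- solve_ik(position, orientation): joint angles nearest the present ones, or None.
- get_obs(): the state.
- get_image(name): name is "scene" or "top"; returns the picture (384x512x3 uint8, red, green, blue); there is no depth.
- get_calibration(name): a dict with "fx", "fy", "cx", "cy" (pixels), "D" ([k1, k2, p1, p2, k3] as OpenCV has them; the pictures are not rectified), "R" (3x3) and "t" (3): a world point X has camera coordinates R X + t. Camera axes: x right, y down, z forward; pixel columns grow to the right and rows downward; lengths in mm; the calibration is good to about 2 mm. A picture is of the moment at which its call begins. get_calibration takes no time and is no camera call.
A pose or a line that the arm cannot do raises Unreachable and nothing moves.
- sign_off(): hands the job in; it is judged then, once.
Trained networks look in the newest picture that a camera, given by its name, has taken for a name from the list of things; names that differ only in an ending like _2 or _b are one class to them, and where a whole thing is asked for, a point or a joint stands for the part that bears it (a point fixed in the world has none). Each returns a list of dicts, best first, with "score" (0 to 1); they miss things now and then, are a little off and sometimes report something else, mostly with a low value. They report only what shows in the picture. A call takes as long as a camera call. They do not tell look-alikes from the thing itself.
- spot_in(name, camera): "extent" ([centre column, centre row, width, height] in pixels, round what is visible of it).
- regions_of(name, camera): "region" (384x512 bool, what is visible of it) and "extent" ([centre column, centre row, width, height] in pixels, round what is visible of it).
The state is a dict: "t": time; "joint_pos": joint angles; "qvel": joint speeds; "effort": joint torques, N m; "tcp_pos": TCP position; "ee_rot": TCP orientation; "wrist_force": force on the tool from outside, world axes, zero at the start; "moment": the same for the moment, N m; "grip_width": finger opening in mm; "grip_force": force on a finger pad.
Only numpy, scipy, OpenCV 4.12 (cv2) and the standard library are available. Lean on these libraries where they do the work, as an engineer would, in place of code of your own. Each camera call takes 0.05 s, during which the arm holds its last target. There are 200 camera calls.

### The job

One of the two capped outlets on the gas outlet block is the fuel-gas one, with a left-hand thread; the other is an ordinary right-hand shielding-gas outlet, and the markings have worn off. Feel out which is which by trying the caps gently both ways, without ever straining an outlet by twisting its stub more than a few degrees and without turning a right-hand cap more than a slight nudge; then unscrew the left-hand cap, lift it off and stand it upright in the round steel parts dish. Leave the right-hand cap screwed tight in its place and the other things on the bench undisturbed.

Things in the scene. Friction and masses are not known exactly. Their poses are not given: they have to be found in the camera images.
- outlet_block: gas outlet block, bolted down: aluminium bar 46 x 180 x 39 mm on a steel foot plate 78 x 215 x 6 mm, pressure gauge at its right (-y) end, blanked inlet union at its left (+y) end. Origin: centre of the foot plate's underside, on the bench; y along the bar. Two outlets stand on its top, 45 mm above the bench, at y = +55 mm (left) and -55 mm (right), axes vertical
- left_cap: brass wing cap on the left (+y) outlet: fluted round skirt 42 mm across, 40 mm high, with an upright wing on top, 12 mm thick, 46 mm long, 26 mm high (66 mm overall), about 0.12 kg. Origin: centre of the skirt's open underside, on its axis; x along the wing, z up. Screwed on, its underside is 59 mm above the bench, so the wing spans 99 to 125 mm above the bench
- right_cap: the same wing cap on the right (-y) outlet; the two look alike. A cap cannot be pulled off until it has been unscrewed by about 140 degrees; from 145 degrees on it lifts straight off (35 mm up and it is clear). The screw stops turning at 190 degrees. The wing is the place to grip, from above
- thread_1 (a joint): turn of the screw of one of the two outlets (not told which, left or right; it changes from start to start), which its cap turns: 0 = tight, positive = anticlockwise seen from above, rad. A right-hand one turns only to positive values, a left-hand one only to negative. Turning it drags with about 0.35 N m; past tight it is solid. The cap has about 0.05 rad of free play on it
- thread_2 (a joint): the same for the other outlet. Exactly one of the two outlets is left-hand, the other right-hand; the eye cannot tell them apart
- stub_1 (a joint): twist of the stub of the outlet that has thread_1, rad, 0 at rest, positive anticlockwise from above: it stands in a soft joint and winds up elastically, 1 rad per 6 N m put on its cap (0.06 rad at the 0.35 N m drag), and springs back when let go. More than 0.15 rad (9 degrees, 0.9 N m) strains the joint
- stub_2 (a joint): the same for the outlet that has thread_2
- dish_floor (a point): centre of the inner floor (10 mm above the bench) of the round stainless magnetic parts dish, which sticks to the bench: 124 mm across the rim, 30 mm high, flat floor about 94 mm across. An open sheet-metal tray with walls 140 mm high stands fixed on the bench between the outlet block and the dish: carry things over it with room to spare
- tape_measure: bystander: yellow tape measure, 36 x 76 x 64 mm
- offcut_round: bystander: upright round steel offcut, 31 mm across, 35 mm high
- flap_disc: bystander: blue flap disc, 114 mm across, 13 mm thick
- centre_punch: bystander: dark steel centre punch, 12 x 110 x 12 mm
- mig_pliers: bystander: black-handled welding pliers, 70 x 200 x 12 mm
There are look-alikes about, which are no part of the job. Leave any green or purple look-alike of the left_cap alone.

How it is judged (in metres and radians):
On the way:
1. the left-hand cap is unscrewed (clockwise seen from above) by more than 130 degrees (value of joint thread_1 below -2.3 rad), for 0.1 s.
At the end, for the whole second after the job is handed in: The left-hand screw is turned clockwise by over 2.3 rad and its cap stands in the dish: axis within 45 mm of the centre, underside below 25 mm, upright within 0.2 rad, at rest. The right-hand screw is within 0.1 rad of tight, its cap within 6 mm of its place (value of joint thread_1 below -2.3 rad and value of joint thread_2 below 0.1 rad and ((horizontal distance between left_cap and dish_floor below 0.045 m and height (world z) of left_cap below 0.025 m and angle between left_cap's own z axis and vertical below 0.2 rad and linear speed of left_cap below 0.02 m/s and distance of right_cap from where it was at the start of the episode below 0.006 m) or (horizontal distance between right_cap and dish_floor below 0.045 m and height (world z) of right_cap below 0.025 m and angle between right_cap's own z axis and vertical below 0.2 rad and linear speed of right_cap below 0.02 m/s and distance of left_cap from where it was at the start of the episode below 0.006 m))); the robot touches nothing.
It fails at once if an outlet stub twisted by more than 0.15 rad (cap forced) (value of joint any of stub_1, stub_2 above 0.15 rad or value of joint any of stub_1, stub_2 below -0.15 rad).
It fails at once if the right-hand outlet opened: its screw turned anticlockwise by more than 0.45 rad (value of joint thread_2 above 0.45 rad).
It fails at once if a bystander moved by more than 30 mm (distance of any of tape_measure, offcut_round, flap_disc, centre_punch, mig_pliers from where it was at the start of the episode above 0.03 m).
It also fails if it takes over 72 s, if anything falls off the work surface, if the arm or the gripper's body presses on something with over 40 N, if the wrist force passes 120 N, or if a joint passes its speed limit or range.

## Working session

There is one attempt and no reset: what is moved stays moved. The work goes in short steps, each a Python script; the robot and the scene stay as the last script left them, time stands still between calls to the robot, and variables do not carry over. Pictures are saved under pics/ and viewed, at most 10 in all, crops included, and the job is handed in when it is done.

```bash
mkdir -p pics; ls; python3 - <<'E'
from station import *
import cv2
for n in("scene","top"):
    im=get_image(n);cv2.imwrite(f"pics/{n}0.png",im[:,:,::-1])
    c=get_calibration(n);print(n,c)
    for k in("left_cap","outlet_block","dish_floor","tape_measure","offcut_round"):
        try: print(k,[(round(d["score"],2),[round(float(v),1) for v in d["extent"]]) for d in spot_in(k,n)])
        except Exception as e: print(k,e)
o=get_obs();print(o)
try: print(grasp_offset)
except Exception as e: print(e)
E
```

```text
pics
scene {'fx': 459.98870994679595, 'fy': 459.98870994679595, 'cx': 253.62292830394443, 'cy': 193.4294034290219, 'D': array([0.06410578, 0.        , 0.        , 0.        , 0.        ]), 'R': array([[ 0.64969847, -0.75995793, -0.01886381],
       [-0.31643815, -0.24779824, -0.91567621],
       [ 0.69120098,  0.60088266, -0.40147382]]), 't': array([-257.30799642,  305.51261922, 1045.94124968])}
left_cap [(0.79, [386.5, 238.6, 15.8, 22.9]), (0.72, [318.9, 227.0, 15.9, 27.0])]
outlet_block [(0.72, [343.9, 252.6, 99.0, 38.9])]
dish_floor []
tape_measure []
offcut_round []
top {'fx': 426.5050316736569, 'fy': 426.5050316736569, 'cx': 249.1104387702636, 'cy': 187.24544821989147, 'D': array([-0.11638956,  0.        ,  0.        ,  0.        ,  0.        ]), 'R': array([[ 4.29160908e-03, -9.99990790e-01,  3.47520273e-05],
       [-9.90030977e-01, -4.25375769e-03, -1.40785545e-01],
       [ 1.40784396e-01,  5.69790939e-04, -9.90040115e-01]]), 't': array([ 163.5389397 ,  588.52258217, 1222.72726872])}
left_cap [(0.8, [352.5, 206.9, 21.8, 15.4]), (0.64, [397.6, 163.1, 18.4, 16.8]), (0.5, [293.
[... 250 characters left out ...]
3])]
{'t': 0.6, 'joint_pos': array([-7.79906116e+01,  1.24263711e+01,  9.24378702e+01,  1.82332083e-03,
        7.51308495e+01, -6.42952307e+00]), 'qvel': array([ 0.00686155,  0.09908212, -0.01258569, -0.01647262,  0.03191044,
        0.04830993]), 'effort': array([ 3.22830201e-04, -3.96583557e+01, -3.04031646e+01, -1.15827165e-04,
        1.13373884e-03,  9.09129369e-06]), 'tcp_pos': array([ 197.71352025, -592.9530237 ,  231.34068135]), 'ee_rot': array([ 1.79994924e+02, -1.20148651e-03,  1.84384437e+01]), 'wrist_force': array([0.07179433, 0.63529142, 0.18917812]), 'moment': array([ 0.03881944, -0.05310355,  0.00041791]), 'grip_force': 0.0, 'grip_width': 85.39500641102357}
18.700000000000003
```

```bash
python3 - <<'E'
import cv2
t=cv2.imread("pics/top0.png");cv2.imwrite("pics/t1.png",cv2.resize(t[110:280,80:440],(792,374),interpolation=cv2.INTER_CUBIC))
s=cv2.imread("pics/scene0.png");cv2.imwrite("pics/s1.png",cv2.resize(s,(768,576),interpolation=cv2.INTER_CUBIC))
E
```

```text
(no output)
```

View pics/t1.png

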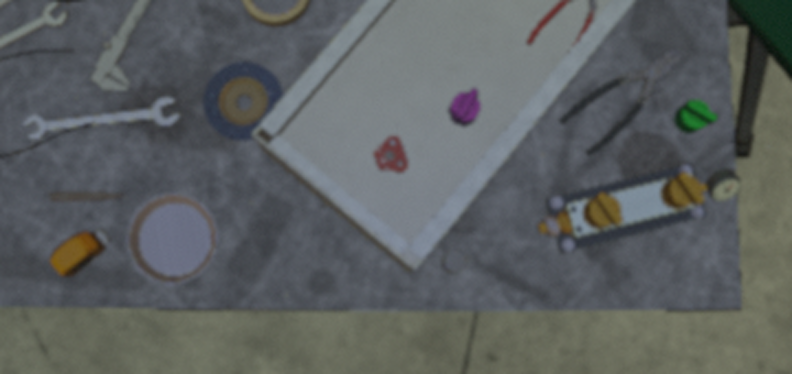

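View pics/s1.png

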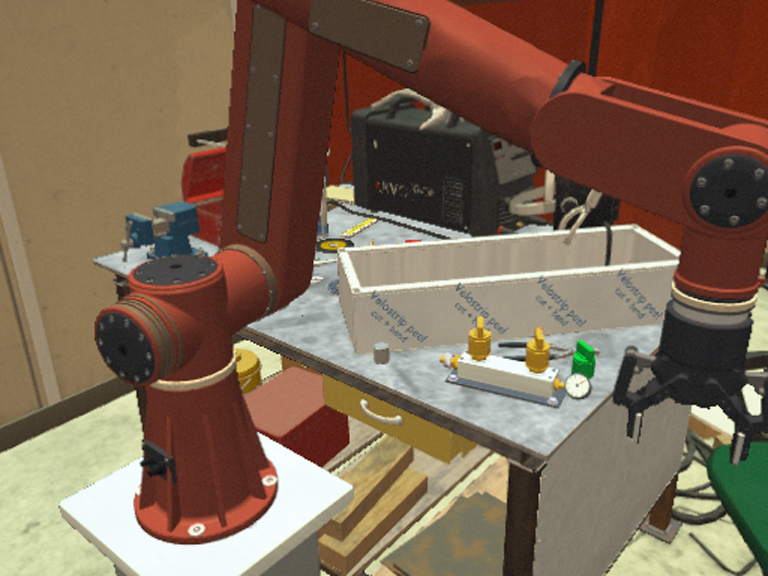

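Top view: the brass caps sit on the block at about (354,205) and (391,196). The green look-alike at (396,162) and the purple one in the tray at (291,158) are off the block, so neither is meant. The dish is at (159,218). In the scene view the caps are at about (319,227) and (359,234). Next I enlarge the block to confirm the caps and read the wing directions.

```bash
cat > h.py <<'E'
from station import *
import numpy as np, cv2
def K(n):
    c=get_calibration(n);return c,np.array([[c["fx"],0,c["cx"]],[0,c["fy"],c["cy"]],[0,0,1]])
def w(n,u,v,z):
    c,k=K(n);p=cv2.undistortPoints(np.array([[[u,v]]],float),k,np.array(c["D"]))[0,0]
    d=c["R"].T@np.array([p[0],p[1],1]);o=-c["R"].T@c["t"];return (o+d*(z-o[2])/d[2])[:2]
def px(n,X):
    c,k=K(n);return cv2.projectPoints(np.array(X,float).reshape(-1,3),cv2.Rodrigues(c["R"])[0],c["t"],k,np.array(c["D"]))[0][:,0]
E
python3 - <<'E'
from h import *
a=[get_image("top").astype(float) for _ in range(6)];t=np.mean(a,0).astype(np.uint8)[:,:,::-1]
b=[get_image("scene").astype(float) for _ in range(6)];s=np.mean(b,0).astype(np.uint8)[:,:,::-1]
cv2.imwrite("pics/tavg.png",t);cv2.imwrite("pics/savg.png",s)
A=cv2.resize(t[180:225,320:420],(800,360),interpolation=cv2.INTER_CUBIC)
B=cv2.resize(s[205:265,300:400],(400,240),interpolation=cv2.INTER_CUBIC)
o=np.zeros((600,800,3),np.uint8);o[:360]=A;o[360:,:400]=B;cv2.imwrite("pics/z1.png",o)
for r in ("left_cap","outlet_block"):
  for n in("top","scene"):
    for d in regions_of(r,n):
        m=d["region"];v,u=np.nonzero(m);print(r,n,round(d["score"],2),np.round(d["extent"],1),u.mean(),v.mean(),len(u), w(n,u.mean(),v.mean(),100).round(1))
for d in regions_of("dish_floor","top"): print(d["score"],np.round(d["extent"],1),w("top",*d["extent"][:2],20))
E
```

```text
left_cap top 0.71 [293.4 156.4  12.   11.3] 291.57954545454544 158.57386363636363 176 [662.8  45. ]
left_cap top 0.64 [354.  207.6  19.4  15.5] 354.17874396135267 206.04830917874395 207 [ 527.1 -131.5]
left_cap top 0.51 [397.4 161.9  22.6  14.7] 394.51075268817203 162.41397849462365 186 [ 653.8 -254.1]
left_cap scene 0.65 [387.6 238.8  15.2  22. ] 388.986301369863 239.24657534246575 292 [ 556.8 -325.1]
left_cap scene 0.64 [318.9 226.9  14.   32.1] 319.1224489795918 226.60544217687075 294 [ 503.5 -147.3]
outlet_block top 0.76 [369.2 203.8  94.4  40.9] 365.6728081321474 204.0133418043202 1574 [ 532.9 -164.7]
outlet_block top 0.64 [190.2 156.5  36.4  35.4] 188.81630434782608 154.79347826086956 920 [672.7 339.2]
outlet_block top 0.3 [159.3 219.6  37.5  41.8] 158.2249408050513 218.11207576953433 1267 [490.7 421.4]
outlet_block scene 0.63 [342.9 252.8 100.9  39.5] 342.9608967674661 252.9541188738269 1918 [ 423.3 -268.8]
0.6 [160.8 220.1  36.7  39.6] [490.1967488  430.58309393]
```

View pics/z1.png

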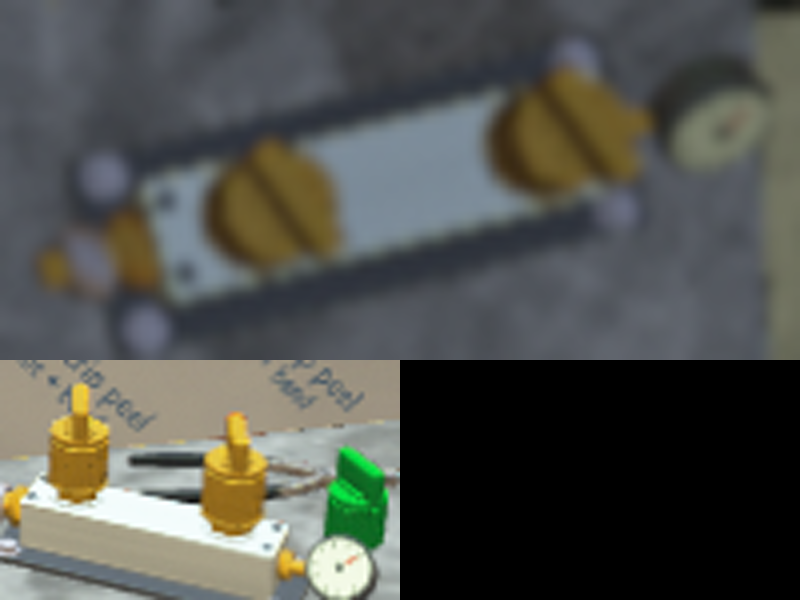

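The crop confirms two brass caps on the block, at full-image (354,206) and (391,196). Their wings run upper-left to lower-right, and the green look-alike stands off to the right. Next I fit the block pose from its bolts and overlay a wire model.

```bash
cat > ov.py <<'E'
from h import *
def wing(c,yaw):
    a=np.radians(yaw);x=np.array([np.cos(a),np.sin(a),0]);y=np.array([-x[1],x[0],0])
    L=[]
    for z in(99,125): L.append([np.r_[c,z]+sx*23*x+sy*6*y for sx,sy in((1,1),(-1,1),(-1,-1),(1,-1))])
    th=np.linspace(0,2*np.pi,30)
    for z in (59,99): L.append([np.r_[c,z]+21*np.array([np.cos(t),np.sin(t),0]) for t in th])
    return L
def bl(c,yaw):
    a=np.radians(yaw);x=np.array([np.cos(a),np.sin(a),0]);y=np.array([-x[1],x[0],0])
    return [[np.r_[c,z]+sx*hx*x+sy*hy*y for sx,sy in((1,1),(-1,1),(-1,-1),(1,-1))] for z,hx,hy in((6,39,107.5),(45,23,90))]
def draw(models,out):
    o=np.zeros((600,800,3),np.uint8)
    for n,f,(u0,u1,v0,v1),s,r in(("top","tavg",(320,420,180,225),8,0),("scene","savg",(300,400,205,265),4,360)):
        im=cv2.imread(f"pics/{f}.png")[v0:v1,u0:u1];im=cv2.resize(im,None,fx=s,fy=s,interpolation=cv2.INTER_CUBIC)
        for m,col in models:
            for P in m:
                q=((px(n,P)-[u0-.5,v0-.5])*s).astype(np.int32);cv2.polylines(im,[q],True,col,1)
        o[r:r+im.shape[0],:im.shape[1]]=im
    cv2.imwrite(out,o)
E
python3 - <<'E'
from ov import *
B=[(332.4,201.7),(337.6,220.1),(391.4,186.7),(396.6,206.)]
W=np.array([w("top",u,v,11) for u,v in B]);print(W.round(1))
c=W.mean(0);d=(W[0]+W[1]-W[2]-W[3])/2;e=(W[0]+W[2]-W[1]-W[3])/2
yaw=np.degrees(np.arctan2(-d[0],d[1]));y2=np.degrees(np.arctan2(e[1],e[0]));print(c,yaw,y2,np.linalg.norm(d),np.linalg.norm(e))
y=np.array([-np.sin(np.radians(yaw)),np.cos(np.radians(yaw))])
L=c+55*y;R=c-55*y;print(L,R, w("top",353.5,205.5,80))
draw([(bl(c,yaw),(255,0,0)),(wing(L,32),(0,0,255)),(wing(R,37),(0,0,255))],"pics/o1.png")
E
```

```text
[[ 548.9  -87. ]
 [ 493.1 -101.7]
 [ 595.7 -272. ]
 [ 536.1 -285.8]]
[ 543.45755767 -186.62890087] 13.68380119768461 13.90178752648197 189.9376630561459 59.50317001431855
[ 530.44656748 -133.19001863] [ 556.46854785 -240.0677831 ] [ 530.60146929 -134.52099806]
```

View pics/o1.png

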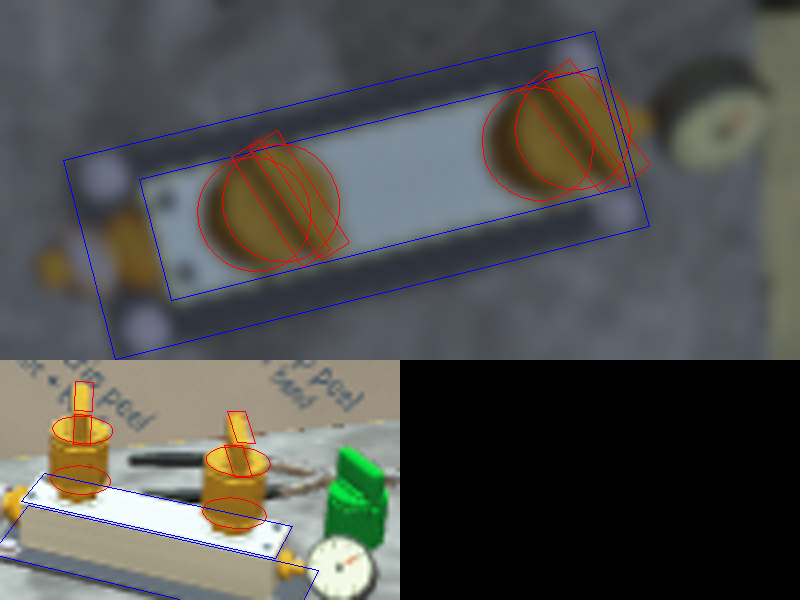

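The overlay fits in both views, so the left cap is at (530,-133) and the right at (556,-240). I grip the left cap's wing gently and feel it both ways.

```bash
python3 - <<'E'
from h import *
L=[530.6,-133.5];A=[180,0,212-360]
print(solve_ik([*L,200],A), solve_ik([*L,103],A))
goto([*L,200],[180,0,-148]);grip(40,25);print(get_obs()["joint_pos"].round(1))
move_l([*L,103],speed=120)
o=get_obs();print(o["t"],o["tcp_pos"].round(1),o["wrist_force"].round(2),o["moment"].round(3))
grip(0,25);wait(.2)
o=get_obs();print(o["t"],o["tcp_pos"].round(1),o["ee_rot"].round(2),o["wrist_force"].round(2),o["moment"].round(3),o["grip_width"],o["grip_force"])
E
```

```text
[ -21.47309502    4.65377248  104.71693481    0.           70.62929271
 -143.47309502] [ -21.47309502   11.49219749  108.54127309    0.           59.96652942
 -143.47309502]
[ -21.5    4.7  104.7   -0.    70.6 -143.5]
4.9667 [ 531.4 -133.8  103.8] [0.55 0.37 0.72] [-0.003  0.011 -0.005]
5.525 [ 531.5 -133.8  104.2] [-1.799e+02  7.000e-02 -1.480e+02] [0.33 0.53 5.49] [ 0.066  0.107 -0.035] 11.57015181589376 29.99146968126297
```

```bash
cat >> h.py <<'E'
def feel(P,y0,steps,lim=0.6):
    for s in steps:
        move_l(P,[180,0,y0+s],speed=60);wait(.1)
        m=np.mean([get_obs()["moment"][2] for _ in range(3)]);o=get_obs()
        print(s,round(o["ee_rot"][2],2),"Mz",round(m,3),"F",o["wrist_force"].round(1),"t",round(o["t"],1))
        if abs(m)>lim: print("stop");return s
E
python3 - <<'E'
from h import *
P=[530.6,-133.5,103]
feel(P,-148,[-1.5,-3,-4.5,-6,-7.5,-9],.5)
feel(P,-148,[-3,0,1.5,3,4],.45)
E
```

```text
-1.5 -149.48 Mz 0.08 F [-0.7 -0.1  5.3] t 5.9
-3 -150.97 Mz 0.078 F [0.5 0.2 5.4] t 6.2
-4.5 -152.45 Mz 0.155 F [ 0.2 -1.6  5.3] t 6.6
-6 -153.94 Mz 0.208 F [ 0.5 -0.7  5.6] t 6.9
-7.5 -155.42 Mz 0.344 F [-0.1 -0.5  5.4] t 7.3
-9 -156.9 Mz 0.341 F [ 1.5 -1.   4.7] t 7.6
-3 -150.99 Mz 0.048 F [ 1.  -0.6  5.7] t 8.0
0 -148.01 Mz -0.032 F [-0.3 -0.2  5.7] t 8.3
1.5 -146.52 Mz -0.079 F [ 0.6 -0.7  6. ] t 8.7
3 -145.02 Mz -0.062 F [-0.1 -0.1  6.1] t 9.0
4 -144.02 Mz 0.003 F [ 0.3 -0.4  5.8] t 9.4
```

```bash
python3 - <<'E'
from h import *
P=[530.6,-133.5,103]
feel(P,-148,[-6,-8,-9,-10,-11,-12,-13],.5)
E
```

```text
-6 -153.95 Mz 0.224 F [ 0.8 -0.3  5.2] t 9.8
-8 -155.92 Mz 0.279 F [ 0.8 -1.3  5.3] t 10.2
-9 -156.9 Mz 0.359 F [ 0.9 -0.5  5. ] t 10.5
-10 -157.89 Mz 0.402 F [ 0.5 -0.5  5.4] t 10.9
-11 -158.92 Mz 0.408 F [ 0.4 -0.3  4.4] t 11.2
-12 -159.92 Mz 0.391 F [ 0.7 -0.6  4.9] t 11.6
-13 -160.92 Mz 0.39 F [ 1.4 -0.9  5.4] t 11.9
```

```bash
python3 - <<'E'
from h import *
P=[530.6,-133.5,103]
r=feel(P,-148,[-18,-24,-30],.55);print(get_obs()["grip_width"])
if r is None:
    feel(P,-148,[-24,-20],.5)   # backlash check: moment must fall off early
    print(get_obs()["grip_width"])
E
```

```text
-18 -165.81 Mz 0.348 F [ 1.5 -2.3  5.4] t 12.3
-24 -171.76 Mz 0.359 F [ 1.  -2.8  5.3] t 12.6
-30 -177.71 Mz 0.413 F [ 1.2 -2.8  5.9] t 13.0
11.641542352735872
-24 -171.8 Mz 0.107 F [ 0.6 -3.1  4.5] t 13.3
-20 -167.83 Mz -0.022 F [ 0.5 -1.7  5.3] t 13.7
11.592392113115174
```

The torque holds at 0.35–0.4 N·m clockwise and drops away on reversing, with the grip unchanged. The left cap is therefore the left-hand one, so I unscrew it.

```bash
python3 - <<'E'
from h import *
P=[530.6,-133.5,103]
r=feel(P,-148,[-30]+list(range(-45,-166,-12))+[-168],.6);print(get_obs()["grip_width"])
if r is None:
    feel(P,-148,[-164],.6)
    for z in (106,112,125,145):
        move_l([*P[:2],z],speed=40 if z<130 else 80);o=get_obs();print(z,o["wrist_force"].round(1),o["grip_width"].round(2),o["t"])
        if abs(o["wrist_force"][2])>25: print("stuck");break
    else:
        move_l([*P[:2],250],speed=150)
        A=[180,0,(-148-164)%360]
        print(solve_ik([490,430,250],A),get_obs()["joint_pos"].round(1))
    cv2.imwrite("pics/l.png",cv2.resize(get_image("scene")[100:300,200:500,::-1],(750,500)))
E
```

```text
-30 -177.73 Mz 0.345 F [ 1.8 -2.8  5.5] t 14.1
-45 167.3 Mz 0.453 F [ 1.5 -4.   4.6] t 14.6
-57 155.31 Mz 0.416 F [ 0.9 -5.7  4.6] t 15.1
-69 143.32 Mz 0.398 F [ 1.3 -5.8  6.8] t 15.5
-81 131.33 Mz 0.397 F [-0.6 -6.9  6.6] t 16.0
-93 119.34 Mz 0.492 F [-2.2 -7.4  7.2] t 16.4
-105 107.35 Mz 0.444 F [-2.2 -7.5  7.1] t 16.9
-117 95.35 Mz 0.447 F [-3.7 -7.9  7.7] t 17.4
-129 83.36 Mz 0.424 F [-3.9 -8.4  8.5] t 17.8
-141 71.37 Mz 0.493 F [-5.  -7.3  9.7] t 18.3
-153 59.37 Mz 0.468 F [-6.3 -8.4 11.1] t 18.7
-165 47.37 Mz 0.44 F [-7.  -7.2 12. ] t 19.2
-168 44.37 Mz 0.464 F [-7.6 -7.2 11.7] t 19.6
11.170352139057254
-164 48.3 Mz 0.221 F [-7.1 -7.4 12. ] t 19.9Traceback (most recent call last):
  File "<stdin>", line 7, in <module>
AttributeError: 'float' object has no attribute 'round'
```

```bash
python3 - <<'E'
from h import *
P=[530.6,-133.5]
grip(0,40)
ok=True
for z in (109,113,125,145):
    move_l([*P,z],speed=40 if z<130 else 80);o=get_obs();print(z,o["tcp_pos"].round(1),o["wrist_force"].round(1),o["moment"].round(2),round(float(o["grip_width"]),2),o["t"])
    if abs(o["wrist_force"][2])>25: print("stuck");ok=False;break
if ok: move_l([*P,250],speed=150)
D=w("top",158.5,217.9,28);print("dish",D)
A=[180,0,48]
print(solve_ik([*D,250],A),get_obs()["joint_pos"].round(1),get_obs()["wrist_force"])
s=get_image("scene")[100:300,200:500,::-1];t=get_image("top")[:,:,::-1].copy()
th=np.linspace(0,6.28,40)
for z,r in((30,62),(10,47)):
    q=(px("top",[[D[0]+r*np.cos(a),D[1]+r*np.sin(a),z] for a in th])+.5-[120,180])*4
    if z==30: c=cv2.resize(t[180:255,120:195],(300,300))
    cv2.polylines(c,[q.astype(np.int32)],True,(0,0,255),1)
o=np.zeros((300,750,3),np.uint8);o[:,:300]=c;o[:,300:]=cv2.resize(s,(450,300));cv2.imwrite("pics/l2.png",o)
E
```

```text
109 [ 528.8 -135.7  106.7] [ 0.9 -7.3 -4.7] [-1.56 -0.08  0.11] 11.39 20.6167
113 [ 529.  -134.6  111.4] [-0.5 -5.8 -1.3] [-1.18  0.17  0.1 ] 11.22 20.8667
125 [ 529.9 -132.6  124.3] [-1.  -0.3 -2. ] [ 0.04 -0.03 -0.04] 11.09 21.3167
145 [ 531.5 -133.7  146.3] [ 0.7 -0.5 -1.5] [-0.02 -0.01 -0.  ] 10.73 21.7167
dish [496.2020335  436.04665768]
[ 3.52249839e+01  1.58905433e+01  8.62193363e+01 -2.54444375e-14
  7.78901204e+01  7.72249839e+01] [-21.5   2.1 102.   -0.   76.   20.5] [-0.26069206 -0.22304175 -1.91624668]
```

View pics/l2.png

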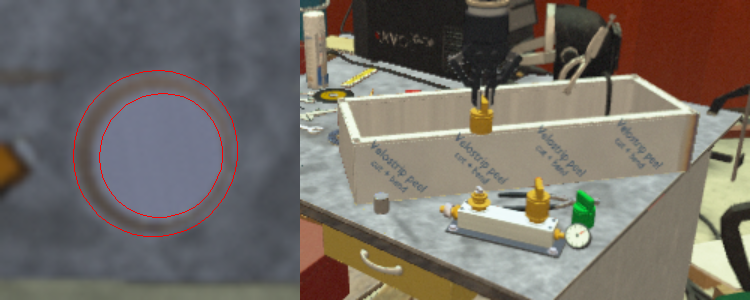

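The cap is off and held in the gripper, with the bare left stub showing and the right cap in place. The dish overlay fits to within about a pixel, so I carry it over and set it down.

```bash
python3 - <<'E'
from h import *
D=[496.5,437.]
move_l([530.6,-133.5,290],speed=150)
goto([*D,290],[180,0,48]);wait(.2)
move_l([*D,75],speed=150);wait(.2)
f0=get_obs()["wrist_force"][2];z=75
for z in np.arange(66,50,-2.):
    move_l([*D,z],speed=30);f=get_obs()["wrist_force"][2]-f0
    print(z,round(f,1),end="; ")
    if f>4: break
grip(35);wait(.3);o=get_obs();print(o["tcp_pos"],o["t"],o["wrist_force"])
move_l([*D,250],speed=120);goto([530,250,290],[180,0,48]);wait(.3)
print(get_obs()["t"])
T=get_image("top")[:,:,::-1];s=get_image("scene")[:,:,::-1]
o=np.zeros((300,800,3),np.uint8);o[:,:400]=cv2.resize(T[180:255,100:200],(400,300));o[:,400:]=cv2.resize(s[100:300,200:467],(400,300));cv2.imwrite("pics/l3.png",o)
for d in spot_in("left_cap","top"): print(round(d["score"],2),np.round(d["extent"],1),w("top",*d["extent"][:2],45).round(1))
E
```

```text
66.0 -0.1; 64.0 1.0; 62.0 -0.3; 60.0 -0.4; 58.0 -0.2; 56.0 -0.5; 54.0 0.2; 52.0 -0.0; [496.5016841  436.97906223  51.99610392] 29.9833 [0.81365085 0.30321275 0.11576372]
32.8833
0.73 [294.6 158.1  12.1  13.3] [676.   30.4]
0.5 [156.4 219.6  17.3  10.8] [490.  438.5]
0.46 [399.  163.8  20.3  14.6] [ 660.9 -287.2]
0.32 [188.9 146.8  34.9  19.7] [709.4 347.7]
```

View pics/l3.png

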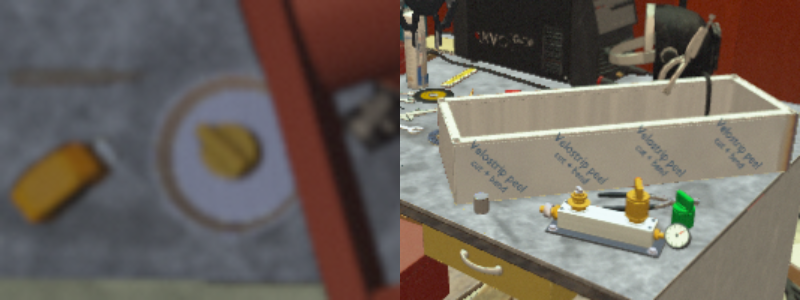

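The picture shows the cap inside the dish at about full-image (157,218), apparently upright. The arm hides part of it, so I move clear and check against a standing-cap model.

```bash
python3 - <<'E'
from h import *
import ov
goto([600,0,320],[180,0,20]);wait(.2)
T=np.mean([get_image("top").astype(float) for _ in range(4)],0).astype(np.uint8)[:,:,::-1]
c=cv2.resize(T[195:240,135:180],(400,400),interpolation=cv2.INTER_CUBIC);k=c.copy();s=400/45
C=np.array([496.5,437.])
for i,P in enumerate(ov.wing(C,48)):
    P=np.array(P)-[0,0,49];q=(px("top",P)+.5-[135,195])*s
    cv2.polylines(k,[q.astype(np.int32)],True,(0,0,255),1)
cv2.imwrite("pics/l4.png",np.hstack([c,k]));print(get_obs()["t"],get_obs()["wrist_force"])
E
```

```text
34.4583 [-0.31997659  1.18894536 -0.8926047 ]
```

View pics/l4.png

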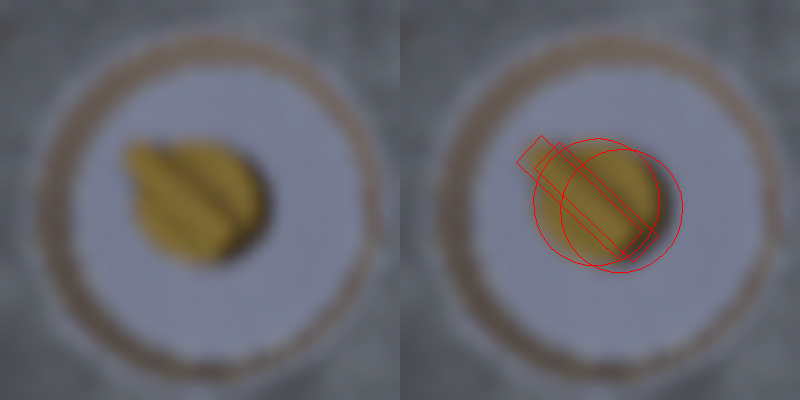

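The cap stands upright near the dish centre and matches the standing model to within a few mm.

```bash
python3 -c "
from station import *
print(sign_off())"
```

```text
the job is handed in; nothing more can be done
None
```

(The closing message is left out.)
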